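# Set the domino score cursors

## Task

Set the score on the dominoes scoreboard: our pair, on the rail nearer the robot, has won two hands, and the other pair, on the farther rail, has won one. With closed fingertips gently push the near cursor to the left along its rail, over the first notch, until it drops into the second notch (beside two studs), and push the far cursor until it drops into its first notch (beside one stud), running neither past its notch. Do not pinch or lift anything, leave the dominoes, glass, ashtray and saucer where they are, and finish clear of everything.

Things in the scene. Friction and masses are not known exactly. Their poses are not given: they have to be found in the camera images.
- scoreboard: fixed dark wooden board 220 x 360 x 10 mm, flat on the table. Origin: centre of its underside; z up, x away from the robot (within 0.25 rad), y along the rails to the robot's left. Two aluminium rails, 30 mm wide, 300 long, tops 20 mm above the table, at x = -55 (near) and +55 mm (far); end stops at y = -156 and +156 mm, 24 mm high. Over 30 N of robot force on board or cursors is too rough.
- near_cursor (a joint): travel (m) of the cursor on the rail nearer the robot, 0 to 0.25, growing along the board's +y. Notches at 0.065, 0.125, 0.185; starts in 0 to 0.036. Sliding takes under 1 N. Under it a spring ball climbs a rib (about 6 N, from 15 to 7 mm before the notch), then the force dips to none and from some 4 mm short it drops in and centres itself within 1 mm; leaving takes about 5 N.
- near_block (a point): centre of the light wooden cursor block on the rail nearer the robot: 48 mm across the rail, 36 mm along it (flat end faces 18 mm either side of this point), underside 24.5 mm and top 60 mm above the table, a thin brass line across its middle. It only slides along its rail. Axes as the scoreboard's.
- far_cursor (a joint): travel (m) of the cursor on the rail farther from the robot, 0 to 0.25, growing along the board's +y. Notches at 0.065, 0.125, 0.185; starts in 0 to 0.036. Sliding takes under 1 N. Under it a spring ball climbs a rib (about 6 N, from 15 to 7 mm before the notch), then the force dips to none and from some 4 mm short it drops in and centres itself within 1 mm; leaving takes about 5 N.
- far_block (a point): centre of the light wooden cursor block on the rail farther from the robot: 48 mm across the rail, 36 mm along it (flat end faces 18 mm either side of this point), underside 24.5 mm and top 60 mm above the table, a thin brass line across its middle. It only slides along its rail. Axes as the scoreboard's.
- near_notch2 (a point): second notch of the near rail, counted from the robot's right, on the rail's top: where the middle of the near cursor must come. Axes as the scoreboard's. Each rail has three notches 60 mm apart, each the gap between two cross ribs 2.5 mm high and 14 mm apart; one, two or three brass studs at the board's outer edge beside it.
- far_notch1 (a point): first notch of the far rail, counted from the robot's right, on the rail's top: where the middle of the far cursor must come. Axes as the scoreboard's. Each rail has three notches 60 mm apart, each the gap between two cross ribs 2.5 mm high and 14 mm apart; one, two or three brass studs at the board's outer edge beside it.
- tumbler: empty clear glass tumbler, 72 mm wide, 95 mm high, off the left end of the scoreboard; leave alone. Origin: centre of its underside.
- ashtray: stainless steel ashtray, 100 mm wide, 26 mm high, off the left end of the scoreboard; leave alone. Origin: centre of its underside.
- saucer: green ceramic saucer, 136 mm wide, 18 mm high, off the right end of the scoreboard; leave alone. Origin: centre of its underside.
- tile0: ivory domino 50 x 25 x 10 mm, flat on the table in the neat row of five beyond the scoreboard; leave alone. Origin: centre of its underside; x along its length.
- tile1: ivory domino 50 x 25 x 10 mm, flat on the table in the neat row of five beyond the scoreboard; leave alone. Origin: centre of its underside; x along its length.
- tile2: ivory domino 50 x 25 x 10 mm, flat on the table in the neat row of five beyond the scoreboard; leave alone. Origin: centre of its underside; x along its length.
- tile3: ivory domino 50 x 25 x 10 mm, flat on the table in the neat row of five beyond the scoreboard; leave alone. Origin: centre of its underside; x along its length.
- tile4: ivory domino 50 x 25 x 10 mm, flat on the table in the neat row of five beyond the scoreboard; leave alone. Origin: centre of its underside; x along its length.
- tile5: ivory domino 50 x 25 x 10 mm, lying flat on the scoreboard between the two rails; leave alone. Origin: centre of its underside; x along its length.

How it is judged:
By the outcome, as a careful person would: the job done as asked, in the order asked, and still so for the second after the job is handed in, with the robot touching nothing.
It also fails if it takes over 51 s, if anything falls off the work surface, if the arm or the gripper's body presses on something with over 40 N, if the wrist force passes 120 N, or if a joint passes its speed limit or range.

## Robot

A 6-joint arm with a two-finger parallel gripper is mounted at the origin on the work surface. World frame = base frame: x ahead of the robot, y to its left, z up, the work surface at z = 0. Lengths are in mm, angles in rad, forces in N, time in s.
With the tool pointing down it reaches from about 300 to 875 mm from the base axis. Payload 6.4 kg.
Tool frame: the origin (TCP) lies at the centre of the arm's flange, where the gripper is bolted on; the fingertips stand 173 mm ahead of it and the grasp point (between the pads) lies 155 mm ahead of it; z points along the fingers, y is the direction in which the jaws open and shut (so a half turn about z gives the same grasp; the last joint's range is limited). The gripper opens to 85 mm and grips with 20 to 120 N. Pads are 22 mm wide; open, the fingers measure 114 mm over their backs; the gripper's body (76 mm by 85 mm) begins 54 mm behind the grasp point. The pads swing forward as they close: fully open they stand 13 mm farther back than shut.
Start: joints at [1.114, 0.181, 1.607, -0, 1.354, -0.206], TCP at [142.691, 557.03, 404.688] pointing down, gripper open.
Joint ranges: [-2.99, 2.99], [-0.89, 2.07], [0.3, 2.58], [-1.14, 4.28], [0, 2.63], [-3.12, 3.12]. Speed limits (rad/s): [2.57, 2.57, 3.01, 3.14, 3.14, 3.14].

## Interface

Orientations are given as a rotation vector (axis times angle).
In Python, from workcell import arm gives the robot as it stands.
- The arm moves only by the tool arm_command, never from a script. Its argument "deltas" is one flat list of numbers, 5 for each row, row after row: the closure, from -1 (fully open) to 1 (shut), then the shift along the tool's x, y, z in units of 25 mm (1.0 is 25 mm), then the turn about the tool's z in degrees. In form: [claw, tx, ty, tz, roll, claw, tx, ty, tz, roll, ...]. A call has 1 to 8 rows; each row is the pose to reach, as a shift and turn from the pose commanded when the call began, along the tool's axes at that moment; what a row does not reach only later rows make up. A row lasts 1/10 s, in which the tool goes at most 50 mm and 8.59 degrees, less where a joint would pass 70% of its speed; a pose out of reach is approached as far as the arm can. A call with a gripper value outside its range is refused whole. The fingers move at their own pace and stop on an object; "grip_force" is the grip in N (left out, the last holds). Time passes only in rows, so rows that repeat a pose let the fingers close. It gives the time, the measured TCP pose, the force and the opening at its end, in the units of the state.
- arm.get_state(): the state, without advancing time (a new reading comes with each control period).
- arm.get_image(name): name is "scene" or "top" or "wrist"; returns the picture (480x640x3 uint8, blue, green, red); there is no depth.
- arm.camera_info(name): a dict with "intrinsics" (3x3 intrinsics, pixels), "dist" ([k1, k2, p1, p2, k3] as OpenCV has them; the pictures are not rectified), "origin" and "rotation" of the camera in the world; the wrist camera has in their place "T_tool_cam" (4x4, takes a point from camera to tool coordinates, whose origin is the TCP and whose axes are the flange's). Camera axes: x right, y down, z forward; pixel columns grow to the right and rows downward; lengths in mm; the calibration is good to about 2 mm. A picture is of the moment at which its call begins: read the wrist's pose just before it. camera_info takes no time and is no camera call.
- arm.finish_job(): hands the job in, once; it reports no verdict.
Trained networks look in the newest picture that a camera, given by its name, has taken for a name from the list of things; names that differ only in an ending like _2 or _b are one class to them, and where a whole thing is asked for, a point or a joint stands for the part that bears it (a point fixed in the world has none). Each returns a list of dicts, best first, with "p" (0 to 1); they miss things now and then, are a little off and sometimes report something else, mostly with a low value. They report only what shows in the picture. A call takes as long as a camera call.
- arm.boxes_of(target, camera): "xy" ([column, row] in pixels, amid what is visible of it).
- arm.cut_out(target, camera): "mask" (480x640 bool, what is visible of it) and "xy" ([column, row] in pixels, amid what is visible of it).
The state is a dict: "t": time; "q": joint angles; "joint_vel": joint speeds; "joint_torque": joint torques, N m; "tool_pos": TCP position; "tool_rot": TCP orientation; "force": force on the tool from outside, world axes, zero at the start; "ft_torque": the same for the moment, N m; "gripper_width": opening from 0.0 (shut) to 1.0 (fully open).
Only numpy, scipy, OpenCV 4.12 (cv2) and the standard library are available. Lean on these libraries where they do the work, as an engineer would, in place of code of your own. Each camera call takes 0.05 s, during which the arm holds its last target.

## Working session

There is one attempt and no reset: what is moved stays moved. The work goes in short steps, Python scripts to look and compute and a tool call to move; the robot and the scene stay as the last step left them, time stands still between calls to the robot, and variables do not carry over. Pictures are saved under pics/ and viewed, and the job is handed in when it is done.

Besides the shell and the picture viewer there is one more tool, called after "Emit:" as name(argument=value, ...) on one line, values as JSON. arm_command: Moves the arm, as the interface text tells. Its arguments: {"type":"object","properties":{"deltas":{"type":"array","items":{"type":"number"}},"grip_force":{"type":"number"}},"required":["deltas"]}

```bash
mkdir -p pics; ls; python3 - <<'E'
from workcell import arm
import cv2,numpy as np
s=arm.get_state();print({k:np.round(v,3) for k,v in s.items()})
for n in("top","scene"):
    im=arm.get_image(n);cv2.imwrite(f"pics/{n}0.png",im)
for n in("top","scene","wrist"):print(n,arm.camera_info(n))
E
```

```text
pics
{'t': np.float64(0.0), 'q': array([ 1.114,  0.182,  1.608,  0.   ,  1.354, -0.206]), 'joint_vel': array([ 0.002, -0.001, -0.   , -0.001, -0.001, -0.001]), 'joint_torque': array([ 2.0000e-03, -4.4487e+01, -3.5134e+01,  0.0000e+00,  9.0000e-03,
        0.0000e+00]), 'tool_pos': array([142.57 , 556.793, 403.802]), 'tool_rot': array([-3.930e-01, -3.116e+00,  2.000e-03]), 'force': array([ 0.094,  0.464, -0.056]), 'ft_torque': array([0.064, 0.053, 0.011]), 'gripper_width': np.float64(1.0)}
top {'intrinsics': array([[436.5232702 ,   0.        , 317.14726105],
       [  0.        , 436.5232702 , 238.23109115],
       [  0.        ,   0.        ,   1.        ]]), 'dist': array([0.02045191, 0.        , 0.        , 0.        , 0.        ]), 'origin': array([565.15845522,  24.10095032, 873.14572213]), 'rotation': array([-2.19873527,  2.18986515, -0.05612987])}
scene {'intrinsics': array([[608.45970142,   0.        , 321.39198953],
       [  0.        , 608.45970142, 240.55194271],
       [  0.        ,   0.        ,   1.        ]]), 'dist': array([0.06743808, 0.        , 0.        , 0.        , 0.        ]), 'origin': array([1218.97001881, -346.8721091 ,  984.65995892]), 'rotation': array([-2.23578858, -1.26368138,  0.42725738])}
wrist {'intrinsics': array([[373.34518544,   0.        , 318.80371993],
       [  0.        , 373.34518544, 239.05915484],
       [  0.        ,   0.        ,   1.        ]]), 'dist': array([-0.00474478,  0.        ,  0.        ,  0.        ,  0.        ]), 'T_tool_cam': array([[-1.46765458e-03, -9.59379397e-01, -2.82115259e-01,
         7.23005422e+01],
       [ 9.99998911e-01, -1.36459615e-03, -5.61782985e-04,
        -2.32230715e-01],
       [ 1.53989623e-04, -2.82115777e-01,  9.59380355e-01,
         3.03499279e+01],
       [ 0.00000000e+00,  0.00000000e+00,  0.00000000e+00,
         1.00000000e+00]])}
```

View pics/top0.png

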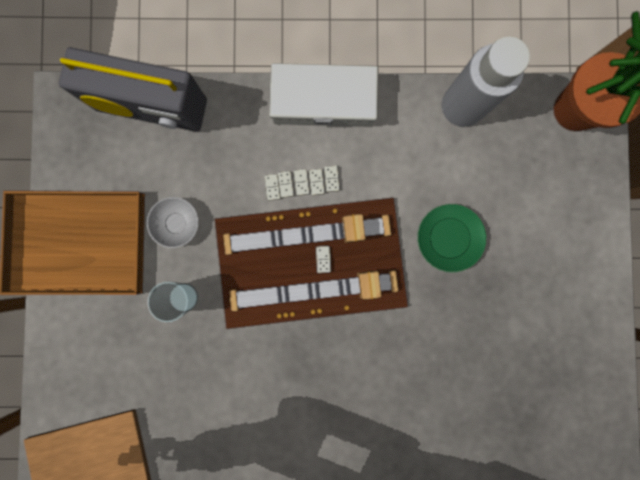

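View pics/scene0.png

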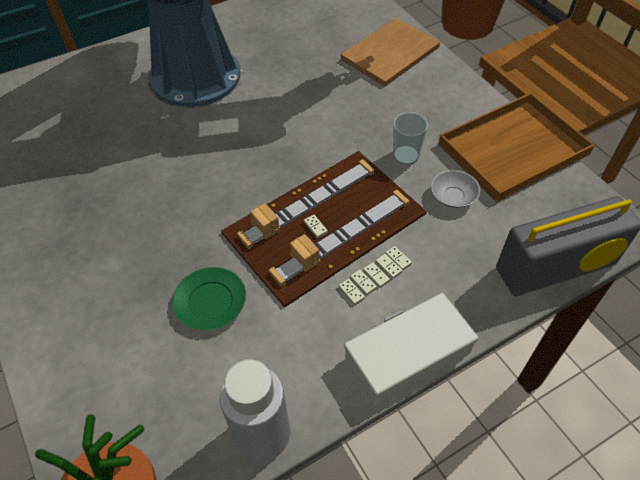

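The top view shows the board at about (312,262), the cursors at (355,228) and (371,285) with their studs at the outer edges, and the saucer at right. Next I measure the board pose and the blocks.

```bash
cat > h.py <<'E'
from workcell import arm
import cv2,numpy as np
from scipy.spatial.transform import Rotation as R
from scipy.optimize import least_squares
def cam(n):
    c=arm.camera_info(n);return c['intrinsics'],c['dist'],c['origin'],R.from_rotvec(c['rotation']).as_matrix()
def proj(P,c):
    K,d,o,Rm=c; rv=cv2.Rodrigues(Rm.T)[0]
    return cv2.projectPoints(np.asarray(P,float).reshape(-1,3),rv,-Rm.T@o,K,d)[0].reshape(-1,2)
def back(uv,z,c):
    K,d,o,Rm=c
    n=cv2.undistortPoints(np.asarray(uv,float).reshape(-1,1,2),K,d).reshape(-1,2)
    r=np.c_[n,np.ones(len(n))]@Rm.T
    return o+r*((z-o[2])/r[:,2:])
E
python3 - <<'E'
from h import *
for n in("top","scene"):
    c=cam(n); im=arm.get_image(n)
    for t in("scoreboard","near_block","far_block"):
        r=arm.cut_out(t,n)
        for k in r[:2]:
            m=k['mask'];print(n,t,round(k['p'],2),np.round(k['xy'],1),m.sum())
        if t=="scoreboard" and r:
            m=r[0]['mask'].astype(np.uint8);np.save(f"m_{n}.npy",m)
            h=cv2.convexHull(max(cv2.findContours(m,0,1)[0],key=cv2.contourArea))
            q=cv2.approxPolyDP(h,8,True).reshape(-1,2);print(q);print(back(q,10,c).round(0).tolist())
        elif r: 
            print(back([k['xy'] for k in r[:2]],55,c).round(1).tolist())
    for t in("tumbler","ashtray","saucer","tile5"):
        r=arm.boxes_of(t,n)
        if r: print(n,t,r[0]['p'],back(r[0]['xy'],15,c).round(0).tolist())
im=cv2.imread("pics/top0.png")[180:340,200:440];cv2.imwrite("pics/topz.png",cv2.resize(im,None,fx=3.3,fy=3.3,interpolation=2))
im=cv2.imread("pics/scene0.png")[140:320,210:440];cv2.imwrite("pics/scz.png",cv2.resize(im,None,fx=3.3,fy=3.3,interpolation=2))
E
```

```text
top scoreboard 0.65 [308.5 264.1] 20012
top scoreboard 0.44 [170.1 296.6] 1564
[[394 200]
 [406 307]
 [225 326]
 [217 218]]
[[687.0, -127.0, 10.0], [476.0, -150.0, 10.0], [438.0, 205.0, 10.0], [650.0, 224.0, 10.0]]
top near_block 0.58 [366.2 285.6] 564
[[519.9, -66.7, 55.0]]
top far_block 0.73 [355.3 229.4] 531
[[624.9, -46.4, 55.0]]
top tumbler 0.82 [[497.0, 313.0, 15.0]]
top ashtray 0.78 [[636.0, 315.0, 15.0]]
top saucer 0.87 [[610.0, -241.0, 15.0]]
top tile5 0.88 [[575.0, 16.0, 15.0]]
scene scoreboard 0.8 [324.6 219.7] 15573
[[359 151]
 [424 213]
 [284 306]
 [222 230]]
[[436.0, 202.0, 10.0], [653.0, 219.0, 10.0], [695.0, -130.0, 10.0], [477.0, -152.0, 10.0]]
scene near_block 0.58 [266.  220.2] 689
[[534.1, -77.8, 55.0]]
scene far_block 0.86 [303.3 250.5] 670
[[634.0, -51.7, 55.0]]
scene tumbler 0.74 [[723.0, 88.0, 15.0]]
scene ashtray 0.96 [[629.0, 310.0, 15.0]]
scene saucer 0.78 [[611.0, -235.0, 15.0]]
scene tile5 0.7 [[721.0, 89.0, 15.0]]
```

View pics/topz.png

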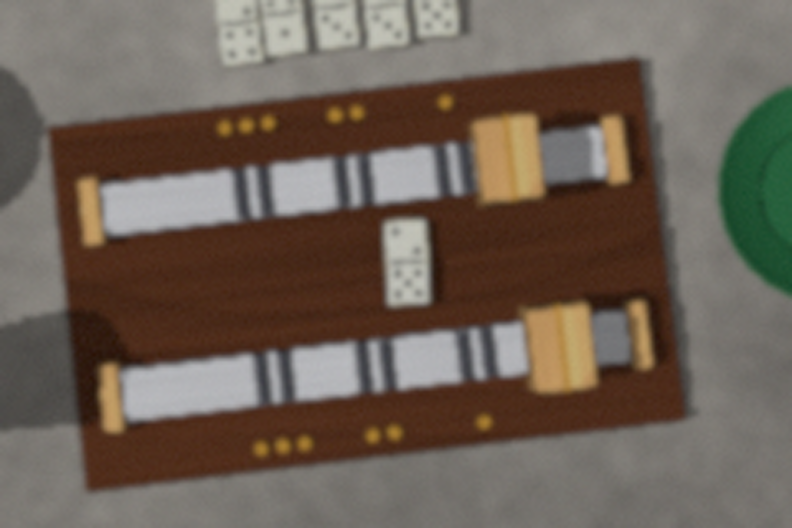

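View pics/scz.png

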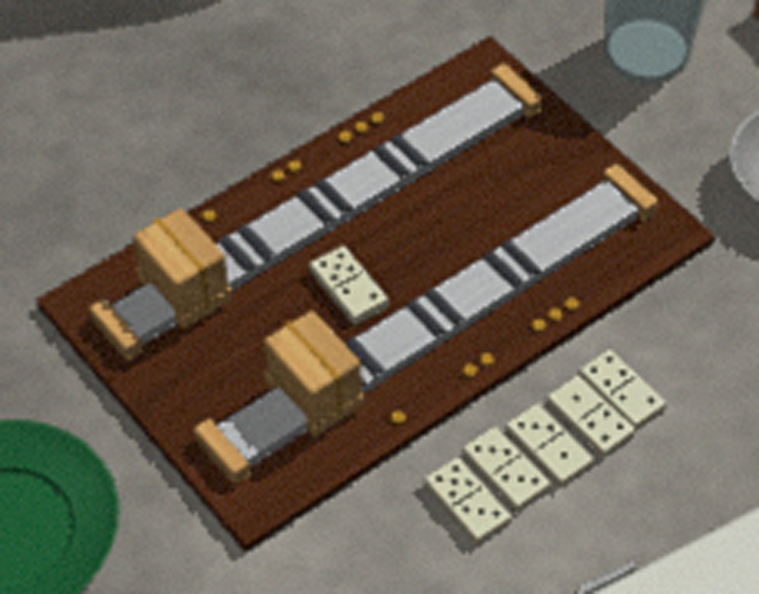

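```bash
cat >> h.py <<'E'
Z=lambda u,v,ox=200,oy=180:(ox+u/3.3,oy+v/3.3)
E
python3 - <<'E'
from h import *
ct,cs=cam("top"),cam("scene")
# top corners (board TR,BR,BL,TL): local (x,y)
loc=np.array([[110,-180,10],[-110,-180,10],[-110,180,10],[110,180,10.]])
ut=np.array([Z(641,59),Z(687,415),Z(88,490),Z(50,128)])-0.35
us=np.array([Z(246,549,210,140),Z(39,303,210,140),Z(490,38,210,140),Z(714,240,210,140)])-.35
def w(p,L):
    a=p[2];return np.c_[p[0]+L[:,0]*np.cos(a)-L[:,1]*np.sin(a),p[1]+L[:,0]*np.sin(a)+L[:,1]*np.cos(a),L[:,2]]
for name,f in (("top",lambda p:(proj(w(p,loc),ct)-ut).ravel()),("scene",lambda p:(proj(w(p,loc),cs)-us).ravel()),("both",lambda p:np.r_[(proj(w(p,loc),ct)-ut).ravel(),(proj(w(p,loc),cs)-us).ravel()])):
    s=least_squares(f,[565,37,.1]);print(name,s.x.round(4),s.fun.round(1))
np.save("board.npy",s.x);p=s.x
# rectify at heights, 2px/mm, rows: local x down? image: cols = -y (200..-200), rows = x 120..-120
for n,c,im in(("top",ct,cv2.imread("pics/top0.png")),("scene",cs,cv2.imread("pics/scene0.png"))):
  for z in(20,60):
    yy,xx=np.meshgrid(np.arange(200,-200,-.5),np.arange(120,-120,-.5))
    L=np.c_[xx.ravel(),yy.ravel(),np.full(xx.size,z)]
    m=proj(w(p,L),c).astype(np.float32).reshape(xx.shape+(2,))
    o=cv2.remap(im,m[...,0],m[...,1],2)
    for y in range(-180,181,20):
        u=int((200-y)*2);cv2.line(o,(u,0),(u,14 if y%100 else 30),(0,255,0),1)
    for x in(-55,55):cv2.line(o,(0,int((120-x)*2)),(15,int((120-x)*2)),(0,255,0),1)
    cv2.imwrite(f"pics/r_{n}{z}.png",o)
E
```

```text
top [5.634852e+02 3.760400e+01 1.236000e-01] [ 0.2 -1.4  0.7  1.4 -0.3  0.7 -0.7 -0.8]
scene [5.657834e+02 3.529290e+01 1.200000e-01] [-0.2  0.6 -1.4 -0.1  0.2 -0.4  1.4 -0.7]
both [5.64307e+02 3.66329e+01 1.22200e-01] [ 0.8 -1.7  1.2  1.1  0.1  0.2 -0.2 -1.3  0.3 -0.2 -1.1 -0.7  0.2 -1.1
  1.4 -1.6]
```

View pics/r_top20.png

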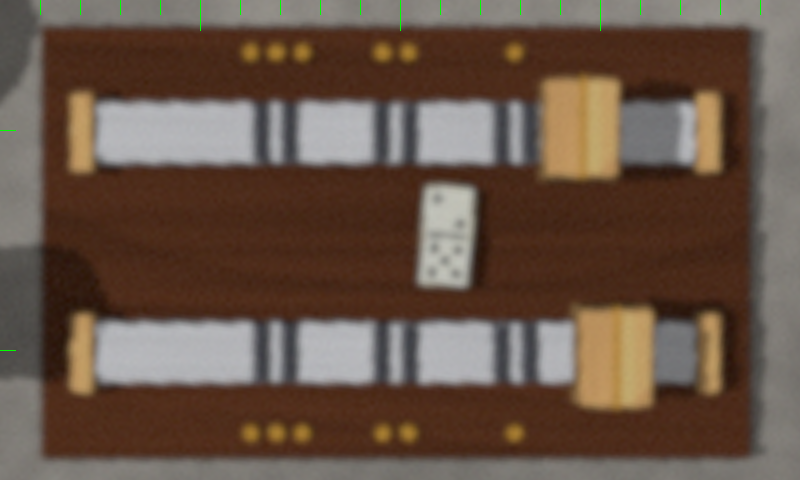

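View pics/r_top60.png

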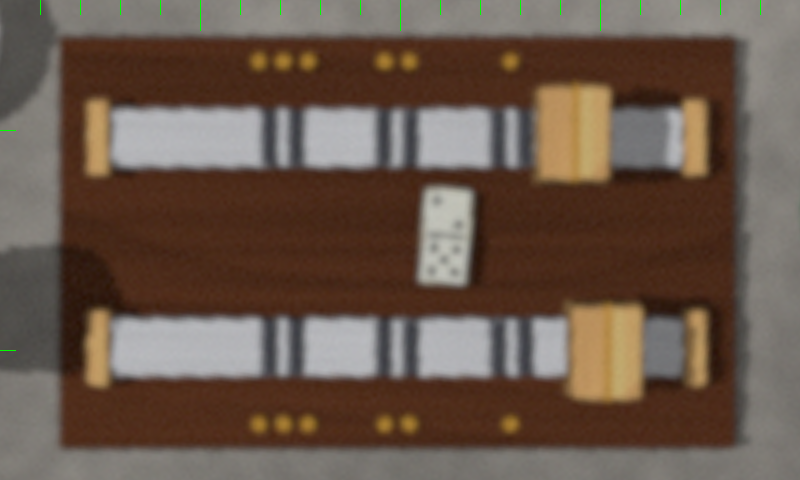

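View pics/r_scene20.png

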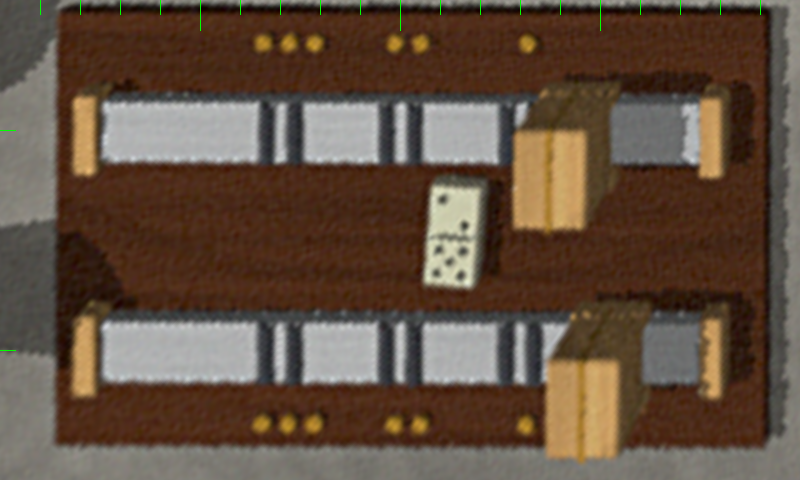

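View pics/r_scene60.png

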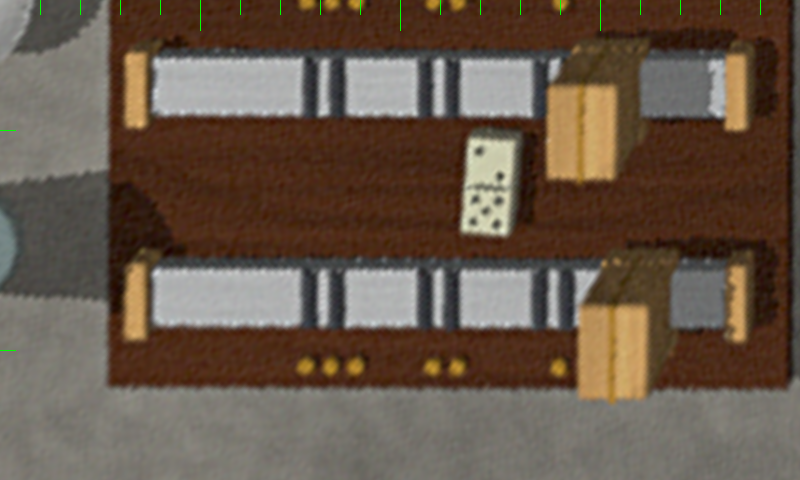

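```bash
cat >> h.py <<'E'
def tooldelta(target,head_deg,cur=None,rot=None):
    s=arm.get_state()
    if cur is None: cur=s['tool_pos']
    Rm=R.from_rotvec(s['tool_rot']).as_matrix()
    h=np.degrees(np.arctan2(Rm[1,0],Rm[0,0]))
    d=Rm.T@(np.asarray(target,float)-cur)/25
    print("units",d.round(3),"roll",round(-((head_deg-h+180)%360-180),2),"head",round(h,2),"t",s['t'])
def bw(x,y,p=None):
    p=np.load("board.npy") if p is None else p
    c,s=np.cos(p[2]),np.sin(p[2]);return np.array([p[0]+x*c-y*s,p[1]+x*s+y*c])
def wb(P):
    p=np.load("board.npy");c,s=np.cos(p[2]),np.sin(p[2]);d=np.asarray(P)[:2]-p[:2];return np.array([c*d[0]+s*d[1],-s*d[0]+c*d[1]])
E
python3 - <<'E'
from h import *
tooldelta([*bw(-55,-147),330],97,cur=[142.691,557.03,404.688])
E
```

```text
units [-21.596 -22.257   2.988] roll 68.63 head 165.63 t 0.9
```

Emit:
arm_command(deltas=[1, -21.6, -22.26, 2.0, 68.6, 1, -21.6, -22.26, 2.0, 68.6, 1, -21.6, -22.26, 2.0, 68.6, 1, -21.6, -22.26, 2.0, 68.6, 1, -21.6, -22.26, 2.0, 68.6, 1, -21.6, -22.26, 2.0, 68.6, 1, -21.6, -22.26, 2.0, 68.6, 1, -21.6, -22.26, 2.0, 68.6], grip_force=30)

```text
t: 1.7
tool_pos: [341.3, 208.7, 379.3]
tool_rot: [2.087, 2.347, 0.002]
force: [1.3, 0.5, 0.7]
gripper_width: -0.001
```

```bash
python3 - <<'E'
from h import *
print(arm.get_state()['tool_pos'])
tooldelta([*bw(-55,-147),330],97)
E
```

```text
[341.32212005 208.74006497 379.27454045]
units [-13.77    5.883   1.977] roll -0.3 head 96.7 t 1.7
```

Emit:
arm_command(deltas=[1, -13.8, 5.9, 2.0, 0, 1, -13.8, 5.9, 2.0, 0, 1, -13.8, 5.9, 2.0, 0, 1, -13.8, 5.9, 2.0, 0, 1, -13.8, 5.9, 2.0, 0, 1, -13.8, 5.9, 2.0, 0, 1, -13.8, 5.9, 2.0, 0, 1, -13.8, 5.9, 2.0, 0])

```text
t: 2.5
tool_pos: [530.7, -117.3, 328.6]
tool_rot: [2.083, 2.35, -0.0]
force: [-0.8, 0.9, 0.4]
gripper_width: -0.001
```

```bash
cat > look.py <<'E'
from h import *
import sys
def wcam():
    s=arm.get_state();c=arm.camera_info("wrist");T=c['T_tool_cam'];Rt=R.from_rotvec(s['tool_rot']).as_matrix()
    return (c['intrinsics'],c['dist'],s['tool_pos']+Rt@T[:3,3],Rt@T[:3,:3])
def look(tag):
    s=arm.get_state();print("t",s['t'],"pos",s['tool_pos'].round(1),"F",s['force'].round(2),"local",wb(s['tool_pos']).round(1))
    c=wcam();im=arm.get_image("wrist");cv2.imwrite(f"pics/w{tag}.png",im);np.save("wc.npy",np.array(c,dtype=object),allow_pickle=True)
    return im,c
if __name__=="__main__":look(sys.argv[1])
E
python3 look.py 1; python3 -c "
from h import *
tooldelta([*bw(-55,-147),330],97)"
```

```text
t 2.5 pos [ 530.7 -117.3  328.6] F [-0.85  0.87  0.38] local [ -52.1 -148.6]
units [ 0.161 -0.146 -0.064] roll -0.19 head 96.81 t 2.55
```

View pics/w1.png

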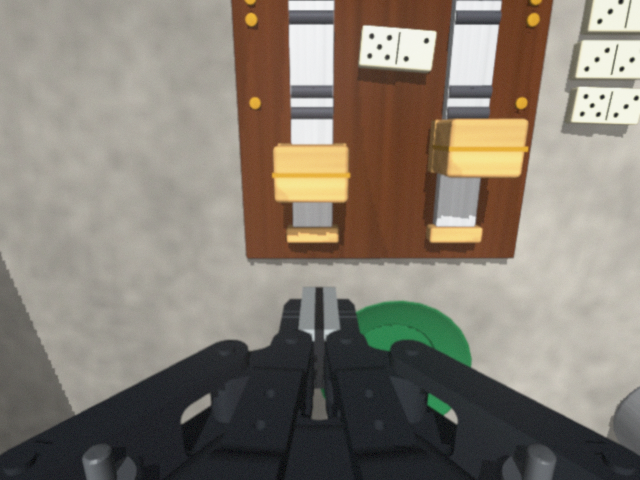

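```bash
python3 - <<'E'
from h import *
c=tuple(np.load("wc.npy",allow_pickle=True))
for n,u,z in (("nb",(312,175),60),("fb",(480,149),60),("n1",(312,102),21),("f1",(469,102),21),("stopn",(313,229),24),("stopf",(455,227),24),("cornBL",(249,259),10),("cornBR",(514,257),10),("nstudb",(255,103),10),("nleft",(272,175),60),("nright",(349,175),60),("nface bottom",(312,201),60),("nface top",(312,144),60)):
    P=back(u,z,c)[0];print(n,P.round(1),wb(P).round(1))
E
```

```text
nb [520.6 -74.5  60. ] [ -56.9 -105. ]
fb [622.5 -46.1  60. ] [ 47.7 -89.2]
n1 [514.8 -28.8  21. ] [-57.2 -58.9]
f1 [623.8 -15.7  21. ] [ 52.7 -59.2]
stopn [ 525.9 -119.1   24. ] [ -57.1 -149.9]
stopf [ 632.7 -104.8   24. ] [  50.7 -148.7]
cornBL [ 477.  -154.2   10. ] [-109.9 -178.8]
cornBR [ 692.  -126.9   10. ] [ 106.9 -177.9]
nstudb [473.4 -33.7  10. ] [-98.8 -58.7]
nleft [495.5 -77.5  60. ] [ -82.2 -104.9]
nright [543.9 -71.7  60. ] [ -33.5 -105. ]
nface bottom [522.5 -91.   60. ] [ -57.  -121.6]
nface top [518.5 -55.6  60. ] [-56.7 -85.9]
```

Emit:
arm_command(deltas=[1, 0, -0.16, 1.5, 0.2, 1, 0, -0.16, 3.0, 0.2, 1, 0, -0.16, 4.0, 0.2, 1, 0, -0.16, 4.5, 0.2, 1, 0, -0.16, 4.68, 0.2, 1, 0, -0.16, 4.68, 0.2])

```text
t: 3.15
tool_pos: [525.8, -114.3, 212.3]
tool_rot: [2.085, 2.35, 0.0]
force: [-0.1, 0.3, -0.2]
gripper_width: 0.0
```

```bash
python3 look.py 2
```

```text
t 3.15 pos [ 525.8 -114.3  212.3] F [-0.08  0.29 -0.18] local [ -56.6 -145.1]
```

View pics/w2.png

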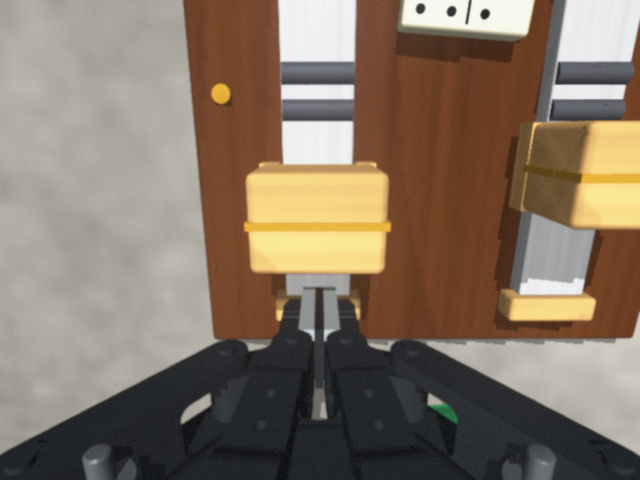

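Emit:
arm_command(deltas=[1, 0.14, 0, 0, 0, 1, 0.28, 0, 0, 0, 1, 0.42, 0, 0, 0, 1, 0.54, 0, 0, 0, 1, 0.66, 0, 0, 0, 1, 0.78, 0, 0, 0, 1, 0.9, 0, 0, 0, 1, 0.9, 0, 0, 0])

```text
t: 4.0
tool_pos: [522.7, -91.5, 211.9]
tool_rot: [-2.084, -2.35, -0.0]
force: [0.6, -0.3, -0.6]
gripper_width: -0.001
```

```bash
cat > m.py <<'E'
# brass line detection is by eye; this prints where the near-block faces back-project
from look import *
import sys
im,c=look(sys.argv[1])
K,d,o,Rm=c
xb=float(sys.argv[2]) # local x of rail
# profile along local y on top plane z=60, find yellow line (saturated)
def prof(z,xs,ys):
    P=np.array([[*bw(x,y),z] for y in ys for x in xs]);uv=proj(P,c).astype(np.float32).reshape(len(ys),len(xs),2)
    return cv2.remap(im,uv[...,0],uv[...,1],1).astype(float).mean(1)
y0=wb(o)[1]
ys=np.arange(-140,60,.5)
pr=prof(60,np.arange(xb-15,xb+16,3),ys)
sat=pr[:,2]-pr[:,0]
r=np.argsort(-sat)[:6];print("brass y(board.npy frame):",np.sort(ys[r]),sat[r].round())
pr=prof(21.5,np.arange(xb-9,xb+10,3),ys);g=pr.mean(1)
dark=[(y,round(v)) for y,v in zip(ys,g) if v<85];print("dark(ribs):",[(a) for a,b in dark])
E
python3 m.py 3 -57
```

```text
t 4.0 pos [522.7 -91.5 211.9] F [ 0.63 -0.28 -0.62] local [ -56.9 -122.1]
brass y(board.npy frame): [-94.5 -94.  -93.5 -93.  -92.5 -92. ] [171. 170. 170. 169. 155. 155.]
dark(ribs): [np.float64(-69.0), np.float64(-68.5), np.float64(-68.0), np.float64(-55.0), np.float64(-54.5), np.float64(-54.0), np.float64(-10.0), np.float64(-9.5), np.float64(-9.0), np.float64(-8.5), np.float64(-8.0), np.float64(-7.5), np.float64(-3.5), np.float64(-3.0), np.float64(-2.5), np.float64(-2.0), np.float64(-1.5), np.float64(-1.0), np.float64(-0.5), np.float64(0.0), np.float64(0.5), np.float64(1.0), np.float64(1.5), np.float64(2.0), np.float64(2.5), np.float64(3.0), np.float64(3.5), np.float64(4.0), np.float64(4.5), np.float64(5.0), np.float64(5.5), np.float64(6.0), np.float64(6.5), np.float64(7.0), np.float64(7.5), np.float64(8.0), np.float64(8.5), np.float64(9.0), np.float64(9.5), np.float64(10.0), np.float64(10.5), np.float64(11.0), np.float64(11.5), np.float64(12.0), np.float64(12.5), np.float64(13.0), np.float64(13.5), np.float64(14.0), np.float64(14.5), np.float64(15.0), np.float64(15.5), np.float64(1
[... 871 characters left out ...]
p.float64(40.5), np.float64(41.0), np.float64(41.5), np.float64(42.0), np.float64(42.5), np.float64(43.0), np.float64(43.5), np.float64(44.0), np.float64(44.5), np.float64(45.0), np.float64(45.5), np.float64(46.0), np.float64(46.5), np.float64(47.0), np.float64(47.5), np.float64(48.0), np.float64(48.5), np.float64(49.0), np.float64(49.5), np.float64(50.0), np.float64(50.5), np.float64(51.0), np.float64(51.5), np.float64(52.0), np.float64(52.5), np.float64(53.0), np.float64(53.5), np.float64(54.0), np.float64(54.5), np.float64(55.0), np.float64(55.5), np.float64(56.0), np.float64(56.5), np.float64(57.0), np.float64(57.5), np.float64(58.0), np.float64(58.5), np.float64(59.0), np.float64(59.5)]
```

View pics/w3.png

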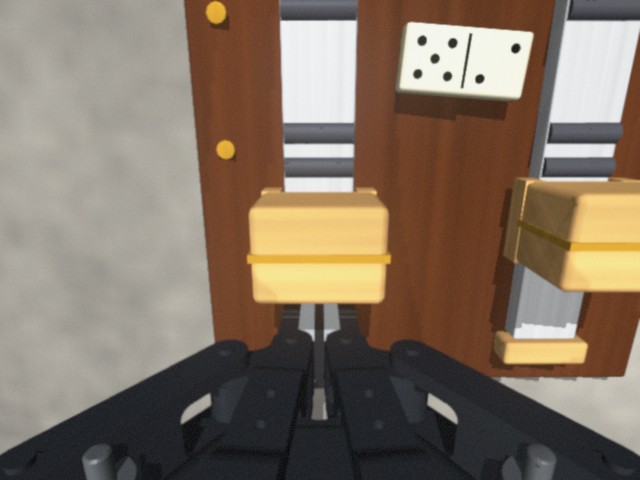

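```bash
python3 - <<'E'
from h import *
c=tuple(np.load("wc.npy",allow_pickle=True))
for n,u,z in (("nb",(319,259),60),("n1",(319,149),22),("f1",(583,149),22),("stud1",(226,150),11),("stud2",(216,12),11),("rib a",(319,166),22.5),("rib b",(319,132),22.5),("stopf top",(545,336),24),("stopf topfront",(540,343),24)):
    P=back(u,z,c)[0];print(n,wb(P).round(1))
E
```

```text
nb [-57.5 -93.3]
n1 [-57.4 -58.2]
f1 [ 52.7 -58.6]
stud1 [-98.8 -59. ]
stud2 [-98.8  -4.6]
rib a [-57.4 -65.2]
rib b [-57.4 -51.4]
stopf top [  50.1 -145.4]
stopf topfront [  48.3 -149.1]
```

Emit:
arm_command(deltas=[1, 0.14, 0, 0, 0, 1, 0.28, 0, 0, 0, 1, 0.42, 0, 0, 0, 1, 0.56, 0, 0, 0, 1, 0.7, 0, 0, 0])

```text
t: 4.55
tool_pos: [520.6, -74.3, 211.8]
tool_rot: [-2.085, -2.35, 0.0]
force: [0.1, -1.4, -1.4]
gripper_width: 0.004
```

Emit:
arm_command(deltas=[1, 0.08, 0, 0, 0, 1, 0.16, 0, 0, 0])

```text
t: 4.75
tool_pos: [520.3, -70.7, 212.0]
tool_rot: [2.084, 2.35, -0.001]
force: [-1.4, -8.3, -0.7]
gripper_width: -0.004
```

Emit:
arm_command(deltas=[1, 0.08, 0, 0, 0, 1, 0.16, 0, 0, 0])

```text
t: 4.95
tool_pos: [519.9, -67.6, 212.0]
tool_rot: [2.084, 2.349, -0.002]
force: [-0.5, -6.2, -1.4]
gripper_width: 0.005
```

Emit:
arm_command(deltas=[1, 0.08, 0, 0, 0, 1, 0.16, 0, 0, 0])

```text
t: 5.15
tool_pos: [519.3, -62.8, 211.9]
tool_rot: [2.086, 2.349, -0.0]
force: [-0.6, -0.9, -0.1]
gripper_width: 0.002
```

```bash
python3 m.py 4 -57 |cut -c1-200
```

```text
t 5.15 pos [519.3 -62.8 211.9] F [-0.64 -0.93 -0.12] local [-56.8 -93.2]
brass y(board.npy frame): [-66.  -65.5 -65.  -64.5 -64.  -63.5] [169. 169. 168. 164. 164. 143.]
dark(ribs): [np.float64(-140.0), np.float64(-139.5), np.float64(-139.0), np.float64(-138.5), np.float64(-138.0), np.float64(-137.5), np.float64(-137.0), np.float64(-136.5), np.float64(-136.0), np.floa
```

View pics/w4.png

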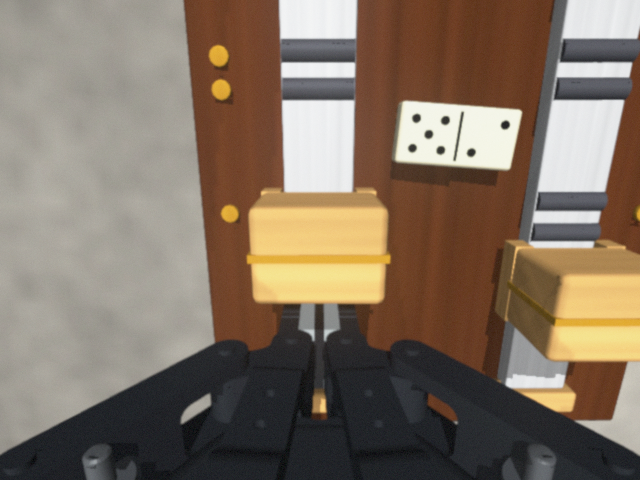

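Emit:
arm_command(deltas=[1, 0.14, 0, 0, 0, 1, 0.28, 0, 0, 0, 1, 0.42, 0, 0, 0, 1, 0.56, 0, 0, 0, 1, 0.7, 0, 0, 0, 1, 0.84, 0, 0, 0, 1, 0.98, 0, 0, 0, 1, 1.12, 0, 0, 0])

```text
t: 6.0
tool_pos: [516.0, -34.5, 212.0]
tool_rot: [2.085, 2.35, 0.0]
force: [0.7, -1.5, -0.4]
gripper_width: 0.001
```

Emit:
arm_command(deltas=[1, 0.14, 0, 0, 0, 1, 0.28, 0, 0, 0, 1, 0.42, 0, 0, 0, 1, 0.56, 0, 0, 0, 1, 0.64, 0, 0, 0, 1, 0.72, 0, 0, 0, 1, 0.72, 0, 0, 0])

```text
t: 6.7
tool_pos: [513.8, -16.7, 211.9]
tool_rot: [-2.085, -2.35, -0.0]
force: [0.2, 0.5, -1.0]
gripper_width: 0.003
```

```bash
python3 m.py 5 -57 |cut -c1-150
```

```text
t 6.7 pos [513.8 -16.7 211.9] F [ 0.15  0.51 -0.97] local [-56.7 -46.7]
brass y(board.npy frame): [-19.  -18.5 -18.  -17.5 -17.  -16.5] [168. 167. 167. 166. 158. 150.]
dark(ribs): [np.float64(-140.0), np.float64(-139.5), np.float64(-139.0), np.float64(-138.5), np.float64(-138.0), np.float64(-137.5), np.float64(-137.0
```

View pics/w5.png

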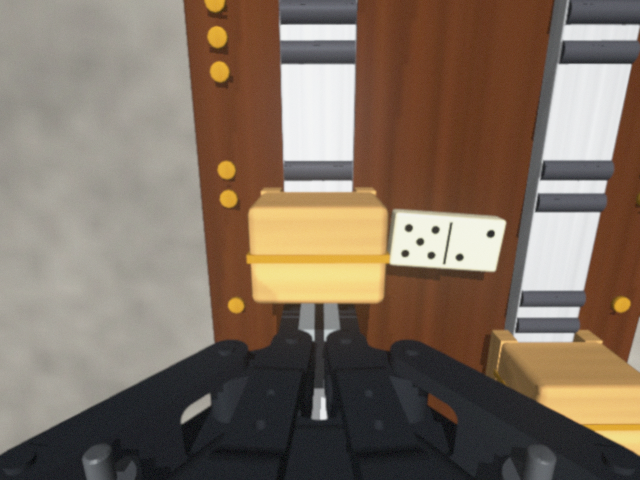

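Emit:
arm_command(deltas=[1, 0.08, 0, 0, 0, 1, 0.16, 0, 0, 0, 1, 0.24, 0, 0, 0])

```text
t: 7.05
tool_pos: [513.2, -11.2, 212.0]
tool_rot: [2.085, 2.35, -0.001]
force: [0.1, -6.4, -0.5]
gripper_width: -0.002
```

Emit:
arm_command(deltas=[1, 0.07, 0, 0, 0, 1, 0.14, 0, 0, 0])

```text
t: 7.25
tool_pos: [512.9, -8.4, 212.0]
tool_rot: [2.084, 2.349, -0.003]
force: [0.0, -6.3, -1.1]
gripper_width: -0.001
```

Emit:
arm_command(deltas=[1, 0.06, 0, 0, 0, 1, 0.12, 0, 0, 0, 1, 0.12, 0, 0, 0])

```text
t: 7.55
tool_pos: [512.3, -4.3, 211.9]
tool_rot: [-2.085, -2.349, -0.001]
force: [0.3, 0.6, -0.0]
gripper_width: -0.003
```

```bash
python3 m.py 6 -57 |cut -c1-150
```

```text
t 7.55 pos [512.3  -4.3 211.9] F [ 0.32  0.56 -0.03] local [-56.6 -34.3]
brass y(board.npy frame): [-6.5 -6.  -5.5 -5.  -4.5 -4. ] [168. 167. 167. 165. 158. 147.]
dark(ribs): [np.float64(-140.0), np.float64(-139.5), np.float64(-139.0), np.float64(-138.5), np.float64(-138.0), np.float64(-137.5), np.float64(-137.0
```

View pics/w6.png

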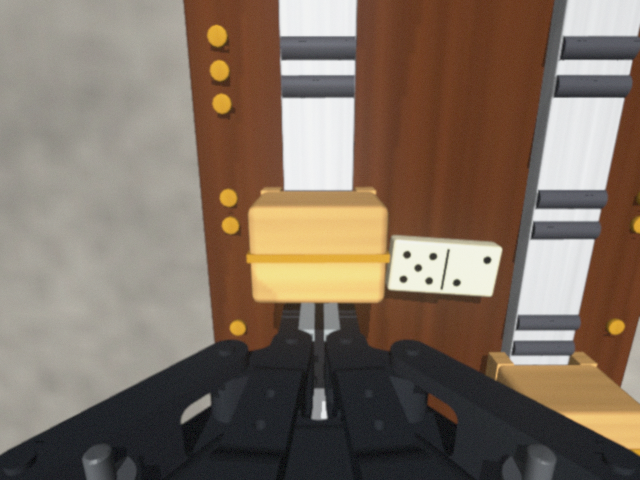

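Emit:
arm_command(deltas=[1, 0.06, 0, 0, 0, 1, 0.12, 0, 0, 0, 1, 0.15, 0, 0, 0, 1, 0.15, 0, 0, 0, 1, 0.15, 0, 0, 0])

```text
t: 8.1
tool_pos: [511.9, -0.8, 212.0]
tool_rot: [-2.085, -2.35, -0.0]
force: [-0.1, -0.6, 0.7]
gripper_width: 0.0
```

```bash
python3 m.py 7 -57 |cut -c1-150
```

```text
t 8.1 pos [511.9  -0.8 212. ] F [-0.1  -0.61  0.7 ] local [-56.5 -30.7]
brass y(board.npy frame): [-0.5  0.   0.5  1.   1.5  2. ] [167. 167. 167. 164. 161. 143.]
dark(ribs): [np.float64(-140.0), np.float64(-139.5), np.float64(-139.0), np.float64(-138.5), np.float64(-138.0), np.float64(-137.5), np.float64(-137.0
```

View pics/w7.png

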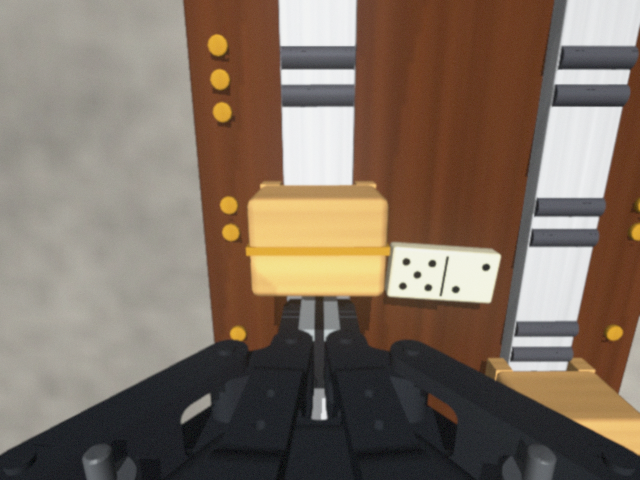

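The near cursor jumped ahead of the fingers to y≈0.8, so it has dropped beside the two studs. Next I back off, lift and move to the far cursor.

Emit:
arm_command(deltas=[1, -0.4, 0, 0, 0, 1, -0.8, 0, 0, 0, 1, -0.8, 0, -1.5, 0, 1, -0.8, 0, -3.0, 0, 1, -0.8, 0, -3.4, 0, 1, -2.2, 1.6, -3.4, 0, 1, -3.4, 3.0, -3.4, 0, 1, -3.97, 4.0, -3.4, 0])

```text
t: 8.95
tool_pos: [625.0, -90.7, 297.2]
tool_rot: [2.086, 2.346, 0.001]
force: [-0.5, 0.1, 1.2]
gripper_width: 0.004
```

Emit:
arm_command(deltas=[1, 0, 0.4, 0, 0, 1, 0, 0.4, 0, 0, 1, 0, 0.4, 0, 0])

```text
t: 9.25
tool_pos: [632.1, -86.0, 296.0]
tool_rot: [-2.083, -2.349, 0.001]
force: [-0.6, 0.0, -0.4]
gripper_width: -0.0
```

```bash
python3 m.py 8 53.5 |cut -c1-150
```

```text
t 9.25 pos [632.1 -86.  296. ] F [-0.59  0.   -0.39] local [  52.3 -129.9]
brass y(board.npy frame): [-90.  -89.5 -89.  -88.5 -88.  -87.5] [170. 167. 166. 160. 156. 142.]
dark(ribs): [np.float64(-69.0), np.float64(-68.5), np.float64(-68.0), np.float64(-55.0), np.float64(-54.5), np.float64(-54.0), np.float64(-9.5), np.fl
```

View pics/w8.png

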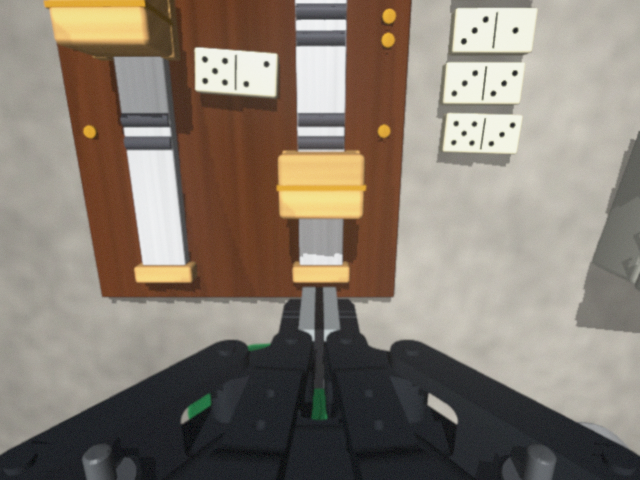

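Emit:
arm_command(deltas=[1, 0, 0.04, 1.5, 0, 1, 0, 0.04, 2.7, 0, 1, 0, 0.04, 3.2, 0, 1, 0, 0.04, 3.38, 0, 1, 0, 0.04, 3.38, 0])

```text
t: 9.8
tool_pos: [633.9, -86.0, 212.8]
tool_rot: [-2.085, -2.35, 0.0]
force: [-0.1, -0.2, 0.2]
gripper_width: -0.006
```

Emit:
arm_command(deltas=[1, 0.12, 0, 0, 0, 1, 0.24, 0, 0, 0, 1, 0.36, 0, 0, 0, 1, 0.48, 0, 0, 0, 1, 0.6, 0, 0, 0, 1, 0.72, 0, 0, 0, 1, 0.84, 0, 0, 0, 1, 0.84, 0, 0, 0])

```text
t: 10.6
tool_pos: [631.4, -64.9, 212.4]
tool_rot: [-2.085, -2.35, -0.0]
force: [0.3, 0.6, 0.6]
gripper_width: 0.001
```

```bash
python3 m.py 9 53.5 |cut -c1-150
```

```text
t 10.6 pos [631.4 -64.9 212.4] F [0.34 0.6  0.58] local [  54.2 -109. ]
brass y(board.npy frame): [-81.5 -81.  -80.5 -80.  -79.5 -79. ] [165. 165. 165. 162. 157. 145.]
dark(ribs): [np.float64(-140.0), np.float64(-139.5), np.float64(-139.0), np.float64(-138.5), np.float64(-138.0), np.float64(-137.5), np.float64(-137.0
```

View pics/w9.png

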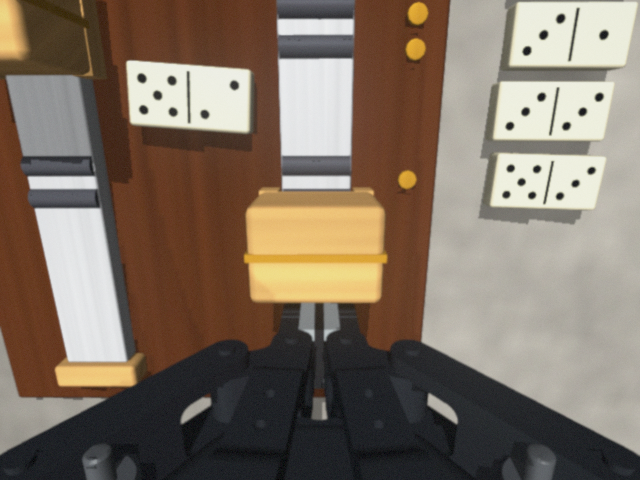

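Emit:
arm_command(deltas=[1, 0.09, 0, 0, 0, 1, 0.18, 0, 0, 0, 1, 0.27, 0, 0, 0, 1, 0.34, 0, 0, 0])

```text
t: 11.05
tool_pos: [630.4, -57.2, 212.4]
tool_rot: [2.084, 2.35, -0.002]
force: [-0.5, -7.5, -1.2]
gripper_width: -0.001
```

Emit:
arm_command(deltas=[1, 0.07, 0, 0, 0, 1, 0.14, 0, 0, 0])

```text
t: 11.25
tool_pos: [630.0, -54.7, 212.4]
tool_rot: [2.084, 2.348, -0.003]
force: [-0.2, -6.9, -1.4]
gripper_width: -0.002
```

Emit:
arm_command(deltas=[1, 0.06, 0, 0, 0, 1, 0.12, 0, 0, 0, 1, 0.12, 0, 0, 0])

```text
t: 11.55
tool_pos: [629.6, -50.1, 212.4]
tool_rot: [-2.085, -2.349, -0.001]
force: [0.2, 0.3, -0.2]
gripper_width: -0.001
```

```bash
python3 m.py 10 53.5 |cut -c1-150
```

```text
t 11.55 pos [629.6 -50.1 212.4] F [ 0.17  0.25 -0.22] local [ 54.2 -94.1]
brass y(board.npy frame): [-66.5 -66.  -65.5 -65.  -64.5 -64. ] [165. 164. 164. 161. 159. 141.]
dark(ribs): [np.float64(-140.0), np.float64(-139.5), np.float64(-139.0), np.float64(-138.5), np.float64(-138.0), np.float64(-137.5), np.float64(-137.0
```

Emit:
arm_command(deltas=[1, 0.06, 0, 0, 0, 1, 0.12, 0, 0, 0, 1, 0.15, 0, 0, 0, 1, 0.15, 0, 0, 0, 1, 0.15, 0, 0, 0])

```text
t: 12.1
tool_pos: [629.2, -46.6, 212.5]
tool_rot: [-2.085, -2.35, -0.0]
force: [-0.5, 0.4, 0.5]
gripper_width: -0.001
```

```bash
python3 m.py 11 53.5 |cut -c1-150
```

```text
t 12.1 pos [629.2 -46.6 212.5] F [-0.5   0.43  0.47] local [ 54.3 -90.6]
brass y(board.npy frame): [-60.5 -60.  -59.5 -59.  -58.5 -58. ] [165. 165. 164. 163. 152. 149.]
dark(ribs): [np.float64(-140.0), np.float64(-139.5), np.float64(-139.0), np.float64(-138.5), np.float64(-138.0), np.float64(-137.5), np.float64(-137.0
```

View pics/w11.png

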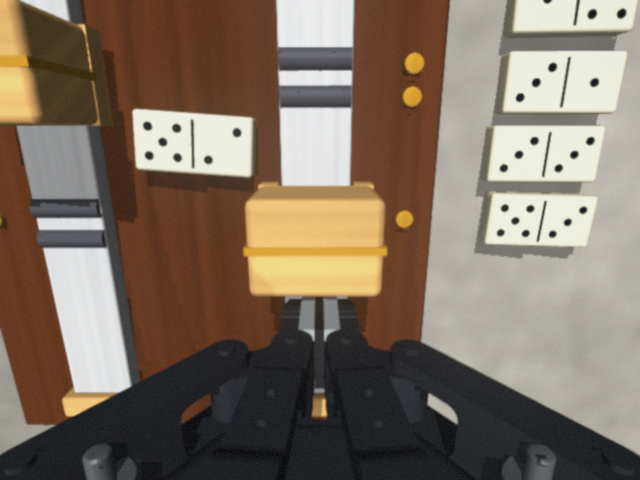

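The far cursor also jumped ahead, to y≈-59.2. I back off and lift clear.

Emit:
arm_command(deltas=[1, -0.4, 0, 0, 0, 1, -0.8, 0, 0, 0, 1, -0.8, 0, -1.5, 0, 1, -0.8, 0, -3.2, 0, 1, -0.8, 0, -5.0, 0, 1, -2.5, -1.0, -6.0, 0, 1, -4.2, -2.0, -6.0, 0, 1, -4.2, -2.0, -6.0, 0])

```text
t: 12.95
tool_pos: [590.7, -162.3, 364.3]
tool_rot: [2.089, 2.342, -0.002]
force: [0.2, 0.3, -0.0]
gripper_width: 0.001
```

Emit:
arm_command(deltas=[1, -1.5, -2, 0, 0, 1, -3, -4, 0, 0, 1, -3, -6, 0, 0, 1, -3, -6, 0, 0, 1, -3, -6, 0, 0])

```text
t: 13.45
tool_pos: [449.8, -250.7, 362.2]
tool_rot: [-2.089, -2.345, 0.001]
force: [-0.4, -0.2, 0.4]
gripper_width: -0.001
```

```bash
python3 - <<'E'
from h import *
im=arm.get_image("top");cv2.imwrite("pics/top9.png",cv2.resize(im[150:350,140:500],None,fx=2.2,fy=2.2,interpolation=2))
s=arm.get_state();print(s['t'],s['tool_pos'],s['force'],s['joint_vel'].round(3))
c=cam("scene");im=arm.get_image("scene");p=np.load("board.npy")
cv2.imwrite("pics/sc9.png",cv2.resize(im[120:320,200:440],None,fx=3,fy=3,interpolation=2))
E
```

```text
13.5 [ 451.15410489 -250.26825504  362.52415839] [-0.1563725   0.14031918  0.50134431] [ 0.04   0.022 -0.035  0.01  -0.004  0.011]
```

View pics/top9.png

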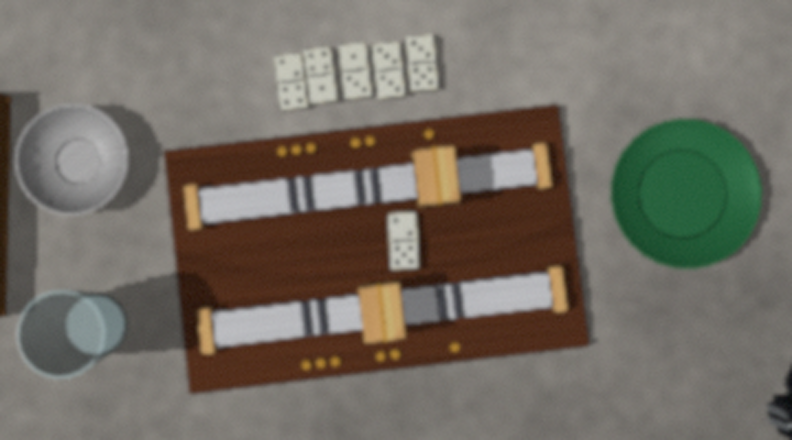

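View pics/sc9.png

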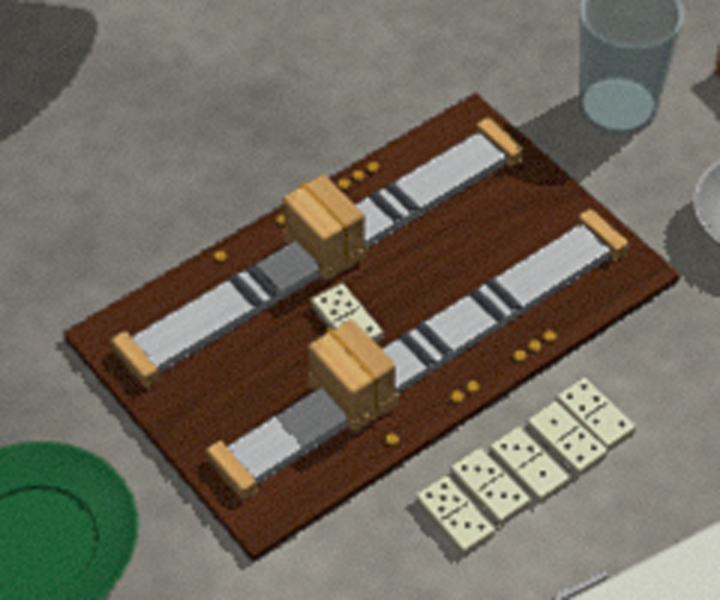

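The near cursor sits beside the two studs and the far one beside the single stud. Nothing else has moved and the arm is clear.

```bash
python3 -c "
from workcell import arm
print(arm.finish_job(), arm.get_state()['t'])"
```

```text
the job is handed in; nothing more can be done
the job is handed in; nothing more can be done
```

Both cursors are where you asked: near in its second notch, far in its first. With closed fingertips I pushed the near cursor over its first notch into the second, then the far cursor into its first. I then backed off, lifted clear and handed the job in at about 13.5 s of the 51 s allowed.

**Drop-in:** at the last push both blocks jumped about 6 mm while the tool moved only about 3.5 mm. They came to rest within about 1 mm of their notch centres: the near cursor read y ≈ +0.8 mm and the far one ≈ -59.2 mm.

**Forces:** the readings I took during the pushes peaked at about 8 N.

**Final pictures:** the top and scene views show each block beside its correct studs. The dominoes, glass, ashtray and saucer look unmoved, and the robot is touching nothing.

**Disagreement:** the three cameras differed by about 2 mm on where the board lies, which is within the calibration error. I relied on the force at the ribs and on the wrist camera instead.

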